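Slide a relay rack past the spring gate into the test dock

TASK

Push the relay rack along its guide lane and fully home against the stop of the test dock. The spring gate across the lane opens towards the incoming rack: swing it open with one finger and keep holding it open while another finger pushes the rack through, so that the gate never touches the rack, then let it shut behind the rack. Only push and touch: pick nothing up, and leave the other things on the bench alone.

Things in the scene. Friction and masses are not known exactly. Their poses are not given: they have to be found in the camera images.
- dock: Fixed test dock: guide lane (aluminium rails, black floor), open above, ending at a tester box. Origin on the bench at the lane's middle, on the shut gate's line; x along the lane in the pushing direction, y left, z up. In mm: lane floor x -255 to 62, top z 4; side rails 8 wide, inner faces y +-42, tops z 16. Tester box x 62 to 192, y +-75, 84 high with its knob.
- stop (a point): Middle of the stop, an upright face across the lane at the dock's x = 60 mm, z = 11 mm, that the rack's front ends against.
- keeper (a point): Top of the keeper, a fixed post 8 x 8 mm on the right rail just behind the shut gate, 58 mm above the bench (dock x 7.5, y -46 mm).
- gate (a joint): Gate angle, rad, about its hinge at dock x 0, y 76 mm. 0 = shut, pointing to dock -y; 1.57 = open, along the outside of the left rail, pointing to dock -x (clockwise from above); limit 1.95. A weak spring (0.04 N m shut, 0.085 open) always shuts it, in under 2 s. Steel top bar 6 thick, z 46 to 58, passes over the rack; the blade under it, 4 thick, z 20 to 48, 38 to 90 mm from the hinge, does not.
- gate_end (a point): Middle of the free end of the gate's top bar, 190 mm from the hinge axis, 52 mm above the bench; turns with the gate. When shut, the bar sticks out 64 mm past the right rail.
- gate_hinge (a point): Point on the hinge axis, 52 mm above the bench. The hinge post has radius 9 mm, reaches z = 70 mm and stands on a bracket 6 high (dock x -18 to 26, y 50 to 94 mm).
- rack: Loose grey rack with five white relays, 0.15 to 0.31 kg, in the lane with 2 mm play to each rail. 50 long (x, towards the stop), 80 wide (y), 30 high: upright full-width rear wall at x -25, front at +25 mm. Origin at the centre of its underside. Fully home its origin is at dock x = 35 mm, 7 mm clear of the shut gate. It starts at least 15 mm outside the blade's swing.
- rack_nose (a point): Middle of the rack's front face, 25 mm ahead of the rack's origin and 10 mm above its underside.
- tin: Bystander: closed tin can, 74 mm across, 85 high, origin at the centre of its base. Leave alone.
- spool: Bystander: spool of solder wire standing on its black flange, 60 mm across, 42 high, origin at the centre of its base. Leave alone.
- spare: Bystander: single loose white relay, 34 x 24 x 26 mm high, origin at the centre of its base. Leave alone.
- driver: Bystander: screwdriver, 160 mm long, lying flat, handle to its -x. Leave alone.

How it is judged:
By the outcome, as a careful person would: the job done as asked, in the order asked, and still so for the second after the job is handed in, with the robot touching nothing.
It also fails if it takes over 51 s, if anything falls off the work surface, if the arm or the gripper's body presses on something with over 40 N, if the wrist force passes 120 N, or if a joint passes its speed limit or range.

ROBOT

A 6-joint arm with a two-finger parallel gripper is mounted at the origin on the work surface. World frame = base frame: x ahead of the robot, y to its left, z up, the work surface at z = 0. Lengths are in m, angles in rad, forces in N, time in s.
With the tool pointing down it reaches from about 0.375 to 0.9 m from the base axis. Payload 3.1 kg.
Tool frame: the origin (TCP) lies at the very end of the fingers, on their centre line; the grasp point (between the pads) lies 19 mm behind it (manip.pinch_z is the distance from the TCP to the grasp point, in m); z points along the fingers, y is the direction in which the jaws open and shut (so a half turn about z gives the same grasp; the last joint's range is limited). The gripper opens to 85 mm and grips with 20 to 120 N. Pads are 22 mm wide; open, the fingers measure 114 mm over their backs; the gripper's body (76 mm by 85 mm) begins 54 mm behind the grasp point. The pads swing forward as they close: fully open they stand 13 mm farther back than shut.
Start: joints at [1.052, 0.527, 1.433, -0, 1.181, -0.178], TCP at [0.209, 0.589, 0.231] pointing down, gripper open.
Joint ranges: [-3.08, 3.08], [-0.75, 2.2], [0.22, 2.44], [-1.43, 4.57], [0, 2.65], [-2.85, 2.85]. Speed limits (rad/s): [2.79, 2.79, 3.14, 3.14, 3.14, 3.14].

INTERFACE

Orientations are given as a unit quaternion [x, y, z, w].
In Python, from station import manip gives the robot as it stands.
- The arm moves only by the tool drive_tool, never from a script. Its argument "increments" is a list of rows, each a list of 7 numbers: the closure in counts, from 0 (fully open) to 255 (shut), then the shift along the tool's x, y, z in cm, then the turn, a rotation vector about the tool's x, y, z in rad. A call has 1 to 20 rows; each row is the pose to reach, as a shift and turn from the pose commanded when the call began, along the tool's axes at that moment; what a row does not reach only later rows make up. A row lasts 1/10 s, in which the tool goes at most 50 mm and 8.59 degrees, less where a joint would pass 70% of its speed; a pose out of reach is approached as far as the arm can. A call with a gripper value outside its range is refused whole. The fingers move at their own pace and stop on an object; "force" is the grip in N (left out, the last holds). Time passes only in rows, so rows that repeat a pose let the fingers close. It gives the time, the measured TCP pose, the force and the opening at its end, in the units of the state.
- manip.sense(): the state, without advancing time (a new reading comes with each control period).
- manip.snapshot(name): name is "side" or "top"; returns the picture (384x512x3 uint8, red, green, blue); there is no depth.
- manip.camera_model(name): a dict with "mtx" (3x3 intrinsics, pixels), "cam_to_world" (4x4, takes a point from camera to world coordinates). Camera axes: x right, y down, z forward; pixel columns grow to the right and rows downward; lengths in m; the calibration is good to about 2 mm. A picture is of the moment at which its call begins. camera_model takes no time and is no camera call.
- manip.sign_off(): hands the job in, once; it reports no verdict.
The state is a dict: "t": time; "q": joint angles; "qd": joint speeds; "tau": joint torques, N m; "tcp_pos": TCP position; "tool_rot": TCP orientation; "force": force on the tool from outside, world axes, zero at the start; "ft_torque": the same for the moment, N m; "finger_gap": opening from 0.0 (shut) to 1.0 (fully open).
Only numpy, scipy, OpenCV 4.12 (cv2) and the standard library are available. Lean on these libraries where they do the work, as an engineer would, in place of code of your own. Each camera call takes 0.05 s, during which the arm holds its last target. There are 200 camera calls.

## Working session

There is one attempt and no reset: what is moved stays moved. The work goes in short steps, Python scripts to look and compute and a tool call to move; the robot and the scene stay as the last step left them, time stands still between calls to the robot, and variables do not carry over. Pictures are saved under pics/ and viewed, about 8 in all and at most 12, crops included, and the job is handed in when it is done.

Besides the shell and the picture viewer there is one more tool, called after "Request:" as a command line: name --pt "numbers of a row" for each row, then --argument value for the rest. drive_tool: Moves the arm, as the interface text tells. Its arguments: {"type":"object","properties":{"increments":{"type":"array","items":{"type":"array","items":{"type":"number"}}},"force":{"type":"number"}},"required":["increments"]}

```bash
mkdir -p pics; ls; python3 - <<'E'
from station import manip
import cv2,numpy as np
for n in("top","side"):
    im=manip.snapshot(n); cv2.imwrite(f"pics/{n}0.png",cv2.cvtColor(im,cv2.COLOR_RGB2BGR))
    c=manip.camera_model(n); print(n,np.round(c["mtx"],1).tolist(),np.round(c["cam_to_world"],3).tolist())
s=manip.sense(); print(s)
a=[cv2.imread(f"pics/{n}0.png") for n in("top","side")]
E
```

```text
pics
top [[347.3, 0.0, 254.5], [0.0, 347.3, 191.4], [0.0, 0.0, 1.0]] [[0.0, -0.993, 0.122, 0.499], [-1.0, -0.001, -0.009, -0.007], [0.01, -0.122, -0.993, 0.953], [0.0, 0.0, 0.0, 1.0]]
side [[432.5, 0.0, 255.3], [0.0, 432.5, 188.4], [0.0, 0.0, 1.0]] [[-0.792, -0.476, 0.381, 0.157], [-0.61, 0.622, -0.491, 0.575], [-0.003, -0.622, -0.783, 0.968], [0.0, 0.0, 0.0, 1.0]]
{'t': 0.1, 'q': array([ 1.05150806e+00,  5.28365052e-01,  1.43378208e+00, -4.24796255e-05,
        1.18140018e+00, -1.78496788e-01]), 'qd': array([ 0.00012199, -0.003639  , -0.00310033,  0.00126933, -0.00113511,
        0.00025576]), 'tau': array([ 3.46662828e-04, -4.43312180e+01, -1.78587556e+01, -2.03804079e-04,
        3.81136357e-03,  1.78115562e-05]), 'tcp_pos': array([0.20855012, 0.58849082, 0.23043397]), 'tool_rot': array([ 1.69564324e-01,  9.85518637e-01, -9.25158887e-04, -3.15647583e-04]), 'force': array([-0.38120592, -0.0403233 ,  0.16362114]), 'ft_torque': array([0.01907615, 0.0037015 , 0.02152125]), 'finger_gap': 1.0009484039981889}
```

View pics/top0.png

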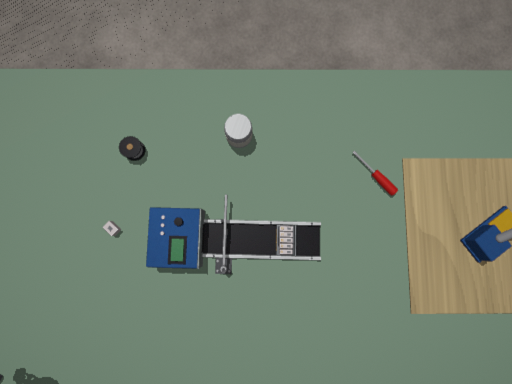

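View pics/side0.png

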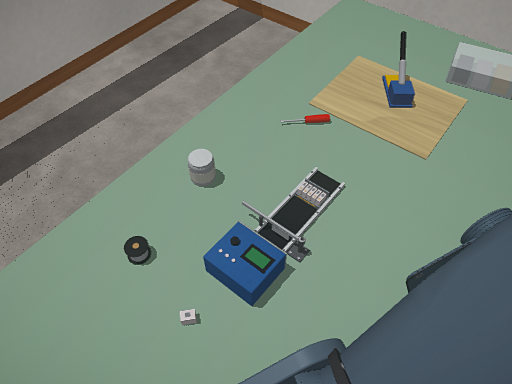

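```bash
cat > h.py <<'E'
from station import manip
import cv2,numpy as np
def ray(n,uv,z):
    c=manip.camera_model(n);T=np.array(c["cam_to_world"]);uv=np.atleast_2d(uv).astype(float)
    d=np.c_[uv,np.ones(len(uv))]@np.linalg.inv(c["mtx"]).T@T[:3,:3].T
    return T[:3,3]+d*((z-T[2,3])/d[:,2])[:,None]
def proj(n,p):
    c=manip.camera_model(n);T=np.linalg.inv(c["cam_to_world"]);p=np.atleast_2d(p)@T[:3,:3].T+T[:3,3]
    q=p@np.array(c["mtx"]).T;return q[:,:2]/q[:,2:]
def grab(n,name):
    im=manip.snapshot(n);b=cv2.cvtColor(im,cv2.COLOR_RGB2BGR);cv2.imwrite(f"pics/{name}.png",b);return b
E
python3 - <<'E'
from h import *
b=cv2.imread("pics/top0.png");g=b.min(2)
for lo,hi in((216,226),(252,264)):
    cs=np.arange(232,318);pts=[]
    for c in cs:
        w=np.clip(g[lo:hi,c].astype(float)-90,0,None)
        if w.sum()>30: pts.append((c,(w*np.arange(lo,hi)).sum()/w.sum()))
    P=ray("top",pts,.016)[:,:2];l=cv2.fitLine(P.astype(np.float32),cv2.DIST_HUBER,0,.01,.01).ravel()
    print(len(pts),l, np.arctan2(l[1],l[0]))
for r in (222,223,224,257,258,259):print(r,g[r,310:328])
print(g[225:256:3,270:302])
big=cv2.resize(b[185:280,195:330],None,fx=5.9,fy=5.9,interpolation=cv2.INTER_CUBIC);cv2.imwrite("pics/c1.png",big)
E
```

```text
86 [ 0.01793725  0.9998391   0.534051   -0.07667832] 1.5528581
86 [ 0.01917276  0.9998162   0.4360079  -0.04747508] 1.5516224
222 [166 136 141 173 171 167 163 157 154 155 155 119 115 116 115 115 115 115]
223 [170 101 112 185 188 187 187 186 186 187 189 127 113 115 115 115 115 116]
224 [181 117 123 176 179 178 178 178 178 178 181 125 115 116 115 116 115 115]
257 [184 141 159 188 189 191 193 192 193 191 178 123 114 115 115 115 116 116]
258 [169 113 128 184 186 186 187 187 187 188 190 125 114 115 115 116 115 115]
259 [180 147 160 177 178 180 180 181 181 182 184 125 114 115 115 115 115 116]
[[ 38  39  36  24  21  22  51 127 125 133 114 118 117 116 114 110 107 108
   97  88  74  76  85  79  70 106  69  59  71  74  75  76]
 [ 43  42  42  42  40  41  63 123  81 123 194 141 158 145 185 188 185 145
  118 118 131 185 174 105  61 124  52  34  37  38  38  36]
 [ 44  41  43  43  40  43  69 123  71 110 127 124 123 126 113 111 111 110
  110 113 113 112  97  90  63 122  51  36  37  37  37  37]
 [ 42  44  41  42  41  42  61 121  71 117 190 154 166 167 187 187 185 144
  122 119 132 184 162 102  61 118
[... 257 characters left out ...]
2  62 107  43  36  37  37  38  37]
 [ 41  40  40  41  38  43  69 108  67 108 125 113 124 119 119 117 116 116
  119 119 120 119  90  75  60 108  52  38  37  38  38  37]
 [ 41  39  40  40  38  43  70 119  95 116 183 136 146 183 186 187 184 135
  127 123 144 185 153  87  65 108  43  33  36  37  36  38]
 [ 40  40  40  41  38  44  69 118 111 100 126 117 125 129 129 123 120 124
  125 118 118 115  83  75  65 116  43  35  35  37  37  35]
 [ 38  40  41  40  37  42  78 117 112 113 167 155 157 184 185 186 184 134
  127 128 148 183 127  83  66 115  43  33  37  37  36  36]
 [ 76 111 114 114 112 112 117 115 117 116 107  89  87  89  88  86  90  88
   86  86  83  74  68  71  79 113  62  56  57  57  54  52]]
```

View pics/c1.png

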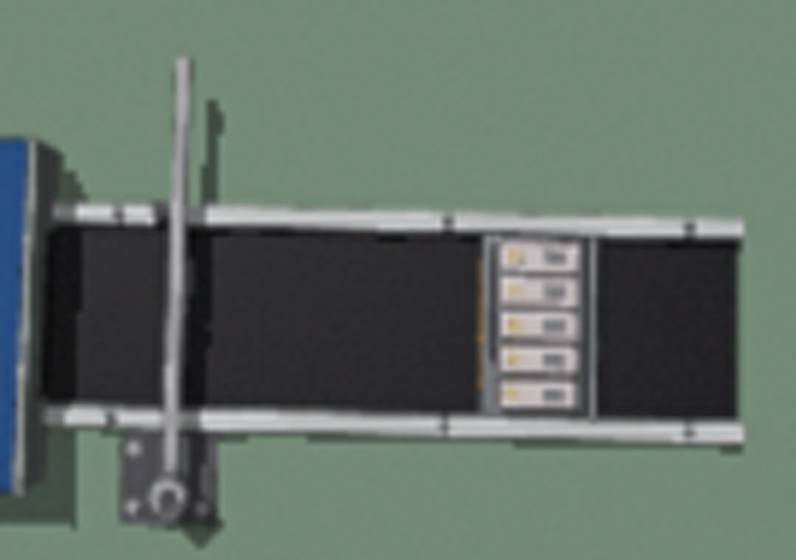

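```bash
python3 - <<'E'
from h import *
a=1.552;ux=np.array([np.cos(a),np.sin(a)]);uy=np.array([-ux[1],ux[0]])
k=lambda u,v:(u/5.9+195-.4,v/5.9+185-.4)
for n,uv,z,off in(("end R",k(743,225),.016,(-.255,-.046)),("end L",k(743,434),.016,(-.255,.046)),
  ("hinge",k(168,497),.07,(0,.076)),("bar end",k(182,58),.058,(0,-.114)),
  ("tower corner",k(38,140),.07,(.062,-.075))):
    p=ray("top",uv,z)[0,:2]; print(n,p.round(4),(p-off[0]*ux-off[1]*uy).round(4))
O=np.array([.485,.0])
for n,c in(("rear wall",595),("front wall",485)):
    print(n,ray("top",k(c,325),.034)[0].round(4))
# side view hinge/bar end
b=cv2.imread("pics/side0.png");cv2.imwrite("pics/c2.png",cv2.resize(b[160:300,225:350],None,fx=4.2,fy=4.2,interpolation=cv2.INTER_CUBIC))
E
```

```text
end R [ 0.5291 -0.1943] [0.4879 0.0616]
end L [ 0.4352 -0.1921] [0.486 0.062]
hinge [0.4128 0.0625] [0.4888 0.0611]
bar end [0.6008 0.0594] [0.4868 0.0616]
tower corner [0.5638 0.1202] [0.4876 0.0596]
rear wall [ 0.4842 -0.1237  0.034 ]
front wall [ 0.4842 -0.0747  0.034 ]
```

View pics/c2.png

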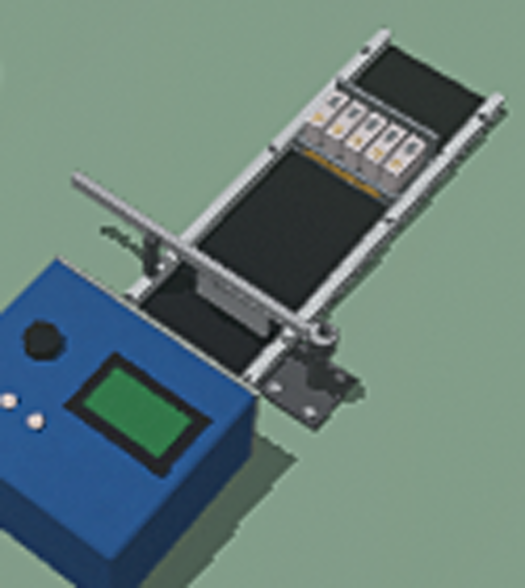

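```bash
cat >> h.py <<'E'
A=1.552;O=np.array([.487,.0615]);UX=np.array([np.cos(A),np.sin(A)]);UY=np.array([-UX[1],UX[0]])
def w(x,y):return O+x/1e3*UX+y/1e3*UY
# pose (x,y mm dock of tool centre, z mm, phi deg): finger H on tool -y; yaw of tool y = A+pi/2+phi+pi
def pose(x,y,z,phi):return np.r_[w(x,y),z/1e3,A-np.pi/2+np.radians(phi)]
def fromH(hx,hy,z,phi,s=80):
    f=np.radians(phi);return pose(hx+np.sin(f)*s/2,hy-np.cos(f)*s/2,z,phi)
def fromP(px,py,z,phi,s=80):
    f=np.radians(phi);return pose(px-np.sin(f)*s/2,py+np.cos(f)*s/2,z,phi)
def rel(c,t):
    "increments (cm, rad) from commanded pose c to t"
    d=t[:3]-c[:3];X=np.array([-np.sin(c[3]),np.cos(c[3])]);Y=np.array([np.cos(c[3]),np.sin(c[3])])
    return [round(float(v),2) for v in(d[:2]@X*100,d[:2]@Y*100,-d[2]*100)]+[0,0,round(float(c[3]-t[3]),3)]
def back(c,r):
    "pose commanded after row r given from c"
    X=np.array([-np.sin(c[3]),np.cos(c[3])]);Y=np.array([np.cos(c[3]),np.sin(c[3])])
    return np.r_[c[:2]+(r[0]*X+r[1]*Y)/100,c[2]-r[2]/100,c[3]-r[5]]
def cur():
    s=manip.sense();q=s["tool_rot"];return np.r_[s["tcp_pos"],2*np.arctan2(q[1],q[0])-np.pi/2-0*1],s
E
python3 - <<'E'
from h import *
c,s=cur();print(c)
from scipy.spatial.transform import Rotation as R
y=R.from_quat(s["tool_rot"]).as_matrix()[:,1];print(np.arctan2(y[1],y[0]))
c[3]=np.arctan2(y[1],y[0])
print(rel(c,fromH(22,-95,120,-30)))
E
```

```text
[0.20855012 0.58849082 0.23043397 1.23002101]
1.2300213103583717
[-56.09, -36.07, 11.04, 0, 0, 1.772]
```

Request:
drive_tool --pt "60 -56.1 -36.1 11 0 0 1.77" --pt "60 -56.1 -36.1 11 0 0 1.77" --pt "60 -56.1 -36.1 11 0 0 1.77" --pt "60 -56.1 -36.1 11 0 0 1.77" --pt "60 -56.1 -36.1 11 0 0 1.77" --pt "60 -56.1 -36.1 11 0 0 1.77" --pt "60 -56.1 -36.1 11 0 0 1.77" --pt "60 -56.1 -36.1 11 0 0 1.77" --pt "60 -56.1 -36.1 11 0 0 1.77" --pt "60 -56.1 -36.1 11 0 0 1.77" --pt "60 -56.1 -36.1 11 0 0 1.77" --pt "60 -56.1 -36.1 11 0 0 1.77" --pt "60 -56.1 -36.1 11 0 0 1.77" --pt "60 -56.1 -36.1 11 0 0 1.77" --pt "60 -56.1 -36.1 11 0 0 1.77" --pt "60 -56.1 -36.1 11 0 0 1.77" --pt "60 -56.1 -36.1 11 0 0 1.77" --pt "60 -56.1 -36.1 11 0 0 1.77" --pt "60 -56.1 -36.1 11 0 0 1.77" --pt "60 -56.1 -36.1 11 0 0 1.77" --force 60

```text
t: 2.1
tcp_pos: [0.6166, 0.0622, 0.1216]
tool_rot: [0.87, 0.493, 0.0, 0.0]
force: [-0.3, -0.1, -0.3]
finger_gap: 0.762
```

```bash
python3 - <<'E'
from h import *
c,s=cur();print(c,s["finger_gap"],s["q"].round(3),s["t"],s["force"].round(2))
t=fromH(22,-95,120,-30);print(t)
b=grab("side","s1");
cv2.imwrite("pics/s1c.png",cv2.resize(b[100:310,170:350],None,fx=2.8,fy=2.8,interpolation=cv2.INTER_CUBIC))
print(proj("side",[c[:3]])) 
E
```

```text
[ 0.61658965  0.06219646  0.12163583 -0.5386323 ] 0.7623737168527791 [-0.08   0.656  1.54   0.     0.946  0.459] 2.1 [-0.35 -0.14 -0.3 ]
[ 0.61665571  0.06106302  0.12       -0.5423951 ]
[[236.06397651 183.88598773]]
```

View pics/s1c.png

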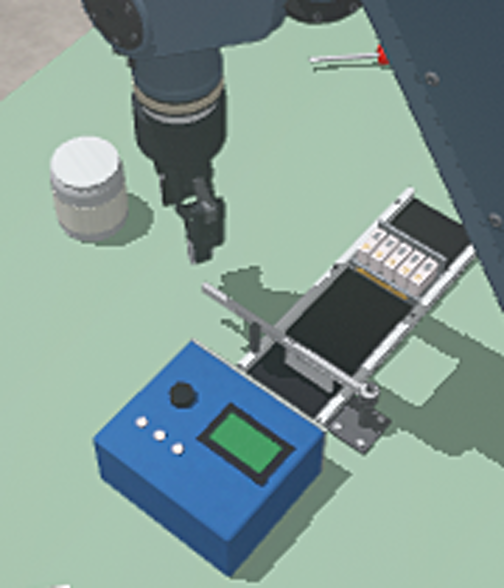

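```bash
python3 - <<'E'
from h import *
c,s=cur();Y=np.array([np.cos(c[3]),np.sin(c[3])]);X=np.array([-Y[1],Y[0]])
for d in(0,.006,.012):
  for o in(.0325,.040,.047):
    print(d,o,proj("side",[np.r_[c[:2]-o*Y+e*X,c[2]+d] for e in(-.011,.011)]).round(1).tolist())
b=cv2.imread("pics/s1.png");cv2.imwrite("pics/s1d.png",cv2.resize(b[160:205,220:265],None,fx=12,fy=12,interpolation=cv2.INTER_CUBIC))
E
```

```text
0 0.0325 [[244.7, 192.0], [236.4, 194.6]]
0 0.04 [[245.8, 194.2], [237.4, 196.8]]
0 0.047 [[246.8, 196.3], [238.4, 198.9]]
0.006 0.0325 [[244.7, 190.5], [236.3, 193.1]]
0.006 0.04 [[245.7, 192.7], [237.3, 195.4]]
0.006 0.047 [[246.7, 194.8], [238.3, 197.5]]
0.012 0.0325 [[244.6, 189.0], [236.2, 191.6]]
0.012 0.04 [[245.7, 191.2], [237.2, 193.9]]
0.012 0.047 [[246.7, 193.3], [238.2, 196.0]]
```

View pics/s1d.png

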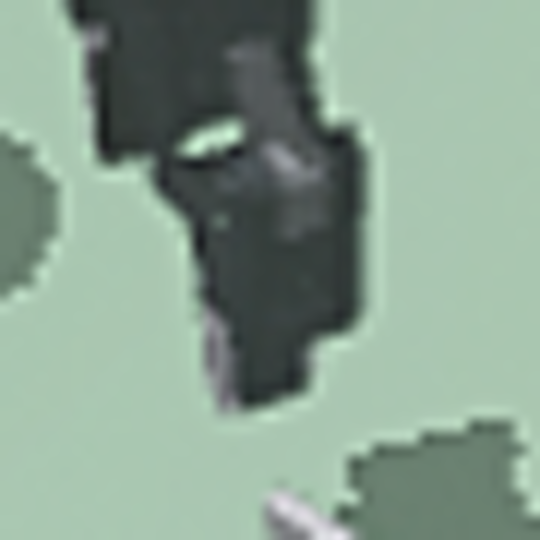

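```bash
python3 - <<'E'
from h import *
c0=np.array([.209,.589,.231,1.23]);s=cur()[1]
c=back(c0,[-56.1,-36.1,11,0,0,1.77]);print(c,cur()[0],s["t"],s["finger_gap"])
t=fromH(22,-95,32,-30);r=rel(c,t);print("descend",r)
c=back(c,[round(v,1) for v in r[:3]]+[0,0,round(r[5],2)]);print(c);np.save("c.npy",c)
for i in range(1,21):
    th=1.52*(i/20);h=(-168*np.sin(th)+16*np.cos(th),76-168*np.cos(th)-16*np.sin(th))
    print([60]+[round(v,1) for v in rel(c,fromH(*h,32,-30))],end=",")
E
```

```text
[ 0.6170764   0.06125418  0.121      -0.54      ] [ 0.61670753  0.06199929  0.12158541 -0.53889549] 2.15 0.7635089158825533
descend [-0.04, -0.03, 8.9, 0, 0, 0.002]
[ 0.6170764   0.06125418  0.032      -0.54      ]
[60, -1.8, 0.7, -0.0, 0, 0, 0.0],[60, -2.9, 1.3, -0.0, 0, 0, 0.0],[60, -4.1, 1.9, -0.0, 0, 0, 0.0],[60, -5.3, 2.3, -0.0, 0, 0, 0.0],[60, -6.5, 2.6, -0.0, 0, 0, 0.0],[60, -7.8, 2.9, -0.0, 0, 0, 0.0],[60, -9.0, 3.1, -0.0, 0, 0, 0.0],[60, -10.3, 3.1, -0.0, 0, 0, 0.0],[60, -11.6, 3.1, -0.0, 0, 0, 0.0],[60, -12.9, 2.9, -0.0, 0, 0, 0.0],[60, -14.1, 2.7, -0.0, 0, 0, 0.0],[60, -15.4, 2.4, -0.0, 0, 0, 0.0],[60, -16.6, 2.0, -0.0, 0, 0, 0.0],[60, -17.8, 1.4, -0.0, 0, 0, 0.0],[60, -18.9, 0.8, -0.0, 0, 0, 0.0],[60, -20.0, 0.2, -0.0, 0, 0, 0.0],[60, -21.0, -0.6, -0.0, 0, 0, 0.0],[60, -22.0, -1.4, -0.0, 0, 0, 0.0],[60, -22.9, -2.3, -0.0, 0, 0, 0.0],[60, -23.7, -3.3, -0.0, 0, 0, 0.0],
```

Request:
drive_tool --pt "60 0 0 3 0 0 0" --pt "60 0 0 6 0 0 0" --pt "60 0 0 8 0 0 0" --pt "60 0 0 8.9 0 0 0" --pt "60 0 0 8.9 0 0 0" --pt "60 0 0 8.9 0 0 0" --pt "60 0 0 8.9 0 0 0"

```text
t: 2.85
tcp_pos: [0.618, 0.0613, 0.0337]
tool_rot: [0.87, 0.493, 0.001, 0.001]
force: [0.2, -0.2, 0.9]
finger_gap: 0.77
```

Request:
drive_tool --pt "60 -1.8 0.7 0 0 0 0" --pt "60 -2.9 1.3 0 0 0 0" --pt "60 -4.1 1.9 0 0 0 0" --pt "60 -5.3 2.3 0 0 0 0" --pt "60 -6.5 2.6 0 0 0 0" --pt "60 -7.8 2.9 0 0 0 0" --pt "60 -9 3.1 0 0 0 0"

```text
t: 3.55
tcp_pos: [0.5968, -0.033, 0.0323]
tool_rot: [0.87, 0.493, -0.0, -0.0]
force: [-0.1, 0.6, -0.3]
finger_gap: 0.764
```

```bash
python3 - <<'E'
from h import *
c,s=cur();print(c,back(np.load("c.npy"),[-9,3.1,0,0,0,0]),s["t"],s["force"])
a=grab("top","t2")[180:285,190:330];b=grab("side","s2")[110:270,200:370]
a=cv2.resize(a,(560,420),interpolation=cv2.INTER_CUBIC);cv2.imwrite("pics/t2c.png",a)
E
```

```text
[ 0.59676083 -0.03296688  0.03225984 -0.54037216] [ 0.59739313 -0.03187782  0.032      -0.54      ] 3.55 [-0.08255687  0.56133061 -0.27829776]
```

View pics/s2.png

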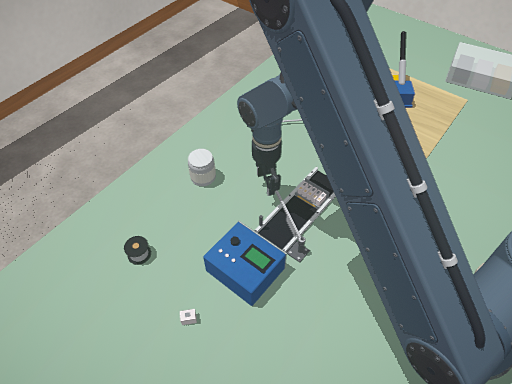

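Request:
drive_tool --pt "60 -1.3 0 0 0 0 0" --pt "60 -2.6 0 0 0 0 0" --pt "60 -3.9 -0.2 0 0 0 0" --pt "60 -5.1 -0.4 0 0 0 0" --pt "60 -6.4 -0.7 0 0 0 0" --pt "60 -7.6 -1.1 0 0 0 0" --pt "60 -8.8 -1.7 0 0 0 0" --pt "60 -9.9 -2.3 0 0 0 0" --pt "60 -11 -2.9 0 0 0 0" --pt "60 -12 -3.7 0 0 0 0" --pt "60 -13 -4.5 0 0 0 0" --pt "60 -13.9 -5.4 0 0 0 0" --pt "60 -14.7 -6.4 0 0 0 0" --pt "60 -14.7 -6.4 0 0 0 0" --pt "60 -14.7 -6.4 0 0 0 0"

```text
t: 5.15
tcp_pos: [0.4668, -0.1251, 0.0324]
tool_rot: [0.87, 0.493, 0.0, 0.0]
force: [0.4, 0.9, -0.1]
finger_gap: 0.764
```

```bash
python3 - <<'E'
from h import *
c,s=cur();cc=back(np.load("c.npy"),[-23.7,-9.5+6.2,0,0,0,0]);np.save("c.npy",cc);print(c,cc,s["t"],s["force"])
P=fromP(-206,-14,32,-30);print(P,rel(cc,P))
a=grab("top","t3");b=grab("side","s3")
cv2.imwrite("pics/m3.png",np.hstack([cv2.resize(a[170:290,190:340],(450,360)),cv2.resize(b[130:270,220:360],(350,350))[:350].copy() if 0 else cv2.resize(b[130:270,220:360],(350,360))]))
E
```

```text
[ 0.46678521 -0.12513443  0.03237878 -0.54043879] [ 0.46692178 -0.12505629  0.032      -0.54      ] 5.15 [ 0.40773015  0.93679199 -0.11633577]
[ 0.46286672 -0.12407919  0.032      -0.5423951 ] [-0.12, -0.4, -0.0, 0, 0, 0.002]
```

View pics/m3.png

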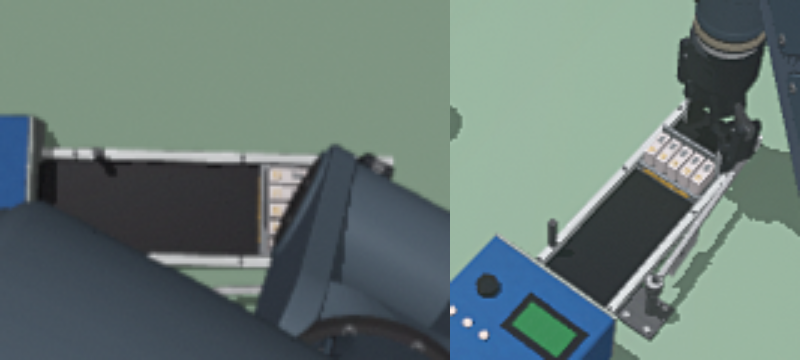

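```bash
cat > gen.py <<'E'
from h import *
def P(px,z=16):
    phi=float(np.interp(px,[-195,-60],[-30,45]))
    return fromP(px,62-80*np.cos(np.radians(phi)),z,phi)
def rows(c,xs):
    out=[]
    for x in xs:
        r=rel(c,P(x));out.append([60]+[round(v,1) for v in r[:3]]+[0,0,round(r[5],2)])
    print(str(out));return back(c,out[-1][1:])
E
python3 - <<'E'
from gen import *
c=np.load("c.npy");r=[round(v,1) for v in rel(c,P(-206,32))];print(r);c=back(c,r[:5]+[0]);c=back(c,[0,0,1.6,0,0,0])
c=rows(c,np.arange(-200,-100,6));np.save("c.npy",c)
c=rows(c,np.arange(-98,-13,6));np.save("c2.npy",c);print(c)
E
```

```text
[-0.5, -1.0, -0.0, 0, 0, 0.0]
[[60, 0.6, -0.3, -0.0, 0, 0, 0.0], [60, 1.1, -0.5, -0.0, 0, 0, -0.01], [60, 1.5, -0.7, -0.0, 0, 0, -0.07], [60, 1.8, -0.8, -0.0, 0, 0, -0.12], [60, 2.2, -0.9, -0.0, 0, 0, -0.18], [60, 2.6, -1.0, -0.0, 0, 0, -0.24], [60, 2.9, -1.1, -0.0, 0, 0, -0.3], [60, 3.3, -1.3, -0.0, 0, 0, -0.36], [60, 3.6, -1.4, -0.0, 0, 0, -0.41], [60, 3.9, -1.6, -0.0, 0, 0, -0.47], [60, 4.3, -1.8, -0.0, 0, 0, -0.53], [60, 4.6, -2.0, -0.0, 0, 0, -0.59], [60, 4.9, -2.2, -0.0, 0, 0, -0.65], [60, 5.2, -2.4, -0.0, 0, 0, -0.7], [60, 5.5, -2.6, -0.0, 0, 0, -0.76], [60, 5.8, -2.9, -0.0, 0, 0, -0.82], [60, 6.1, -3.1, -0.0, 0, 0, -0.88]]
[[60, 0.4, 0.0, -0.0, 0, 0, -0.06], [60, 0.8, 0.1, -0.0, 0, 0, -0.12], [60, 1.2, 0.1, -0.0, 0, 0, -0.17], [60, 1.6, 0.1, -0.0, 0, 0, -0.23], [60, 2.0, 0.1, -0.0, 0, 0, -0.29], [60, 2.5, 0.1, -0.0, 0, 0, -0.35], [60, 3.0, 0.1, -0.0, 0, 0, -0.41], [60, 3.5, 0.3, -0.0, 0, 0, -0.43], [60, 4.0, 0.5, -0.0, 0, 0, -0.43], [60, 4.6, 0.7, -0.0, 0, 0, -0.43], [60, 5.2, 0.9, -0.0, 0, 0, -0.43], [60, 5.7, 1.1, -0.0, 0, 0, -0.43], [60, 6.3, 1.4, -0.0, 0, 0, -0.43], [60, 6.8, 1.6, -0.0, 0, 0, -0.43], [60, 7.4, 1.8, -0.0, 0, 0, -0.43]]
[0.45283888 0.01982158 0.016      0.77      ]
```

Request:
drive_tool --pt "60 -0.3 -0.5 0 0 0 0" --pt "60 -0.5 -1 0 0 0 0" --pt "60 -0.5 -1 0 0 0 0" --pt "60 -0.5 -1 0.8 0 0 0" --pt "60 -0.5 -1 1.6 0 0 0" --pt "60 -0.5 -1 1.6 0 0 0" --pt "60 -0.5 -1 1.6 0 0 0"

```text
t: 5.95
tcp_pos: [0.4554, -0.124, 0.0157]
tool_rot: [0.87, 0.493, -0.0, -0.0]
force: [0.3, 0.4, -0.8]
finger_gap: 0.767
```

```bash
python3 - <<'E'
from gen import *
c,s=cur();print(c,P(-206),s["force"],s["finger_gap"],s["t"])
b=grab("side","s4");cv2.imwrite("pics/s4c.png",cv2.resize(b[140:240,250:350],(600,600),interpolation=cv2.INTER_CUBIC))
E
```

```text
[ 0.45542226 -0.12402023  0.01571487 -0.54002949] [ 0.45614994 -0.12395293  0.016      -0.5423951 ] [ 0.31978787  0.4491972  -0.7622135 ] 0.7671551757243175 5.95
```

View pics/s4c.png

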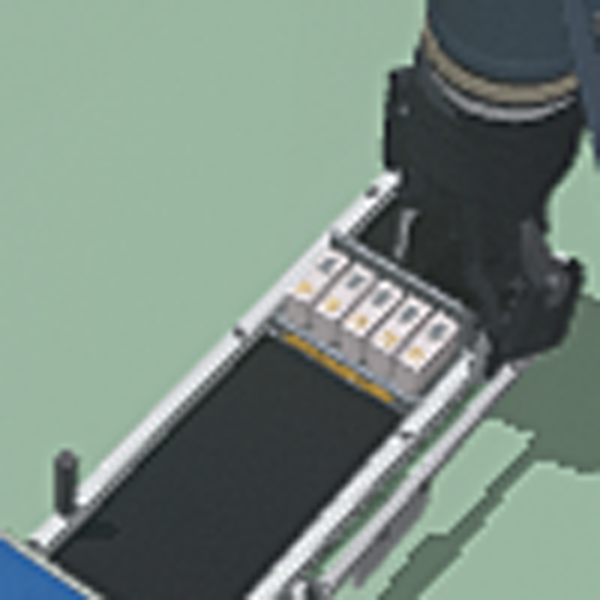

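Request:
drive_tool --pt "60 0.6 -0.3 0 0 0 0" --pt "60 1.1 -0.5 0 0 0 -0.01" --pt "60 1.5 -0.7 0 0 0 -0.07" --pt "60 1.8 -0.8 0 0 0 -0.12" --pt "60 2.2 -0.9 0 0 0 -0.18" --pt "60 2.6 -1 0 0 0 -0.24" --pt "60 2.9 -1.1 0 0 0 -0.3" --pt "60 3.3 -1.3 0 0 0 -0.36" --pt "60 3.6 -1.4 0 0 0 -0.41" --pt "60 3.9 -1.6 0 0 0 -0.47" --pt "60 4.3 -1.8 0 0 0 -0.53" --pt "60 4.6 -2 0 0 0 -0.59" --pt "60 4.9 -2.2 0 0 0 -0.65" --pt "60 5.2 -2.4 0 0 0 -0.7" --pt "60 5.5 -2.6 0 0 0 -0.76" --pt "60 5.8 -2.9 0 0 0 -0.82" --pt "60 6.1 -3.1 0 0 0 -0.88"

```text
t: 7.7
tcp_pos: [0.466, -0.058, 0.0175]
tool_rot: [0.577, 0.817, 0.002, 0.006]
force: [5.1, -5.6, 0.7]
finger_gap: 0.763
```

```bash
python3 - <<'E'
from gen import *
c,s=cur();print(c,np.load("c.npy"),P(-104),s["force"],s["finger_gap"],s["t"])
b=grab("side","s5");cv2.imwrite("pics/s5c.png",cv2.resize(b[140:260,240:360],(600,600),interpolation=cv2.INTER_CUBIC))
E
```

```text
[ 0.46600495 -0.05803142  0.017459    0.34184126] [ 0.46054734 -0.05594503  0.016       0.34      ] [ 0.46023895 -0.0560624   0.016       0.3399658 ] [ 5.13700629 -5.60348828  0.65232776] 0.76281963518219 7.7
```

View pics/s5c.png

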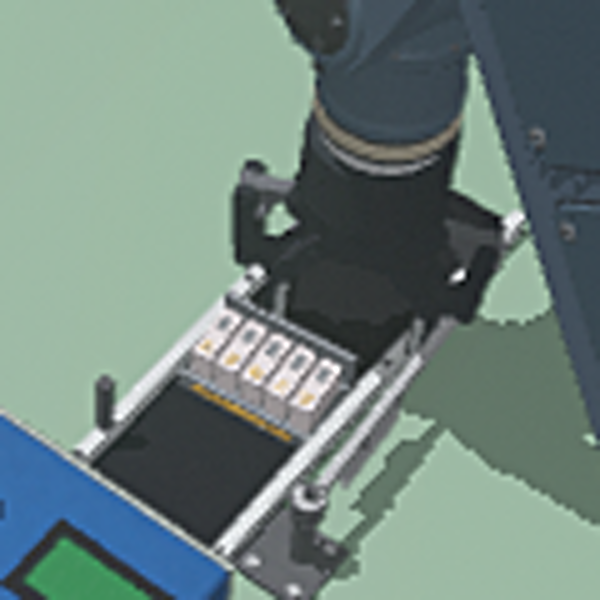

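```bash
python3 - <<'E'
import gen
from gen import *
def P(px,z=16):
    phi=float(np.interp(px,[-104,-64],[19,30]));return fromP(px,np.interp(px,[-104,-84],[-15,-13]),z,phi)
gen.P=P
c=np.load("c.npy");print(c)
c=rows(c,np.arange(-99,-8,5));np.save("c2.npy",c);print(c)
E
```

```text
[ 0.46054734 -0.05594503  0.016       0.34      ]
[[60, 0.4, 0.3, -0.0, 0, 0, 0.0], [60, 0.8, 0.4, -0.0, 0, 0, -0.02], [60, 1.2, 0.6, -0.0, 0, 0, -0.04], [60, 1.6, 0.7, -0.0, 0, 0, -0.07], [60, 2.0, 0.9, -0.0, 0, 0, -0.09], [60, 2.3, 1.1, -0.0, 0, 0, -0.12], [60, 2.7, 1.2, -0.0, 0, 0, -0.14], [60, 3.1, 1.4, -0.0, 0, 0, -0.17], [60, 3.5, 1.6, -0.0, 0, 0, -0.17], [60, 4.0, 1.8, -0.0, 0, 0, -0.17], [60, 4.5, 2.0, -0.0, 0, 0, -0.17], [60, 5.0, 2.1, -0.0, 0, 0, -0.17], [60, 5.4, 2.3, -0.0, 0, 0, -0.17], [60, 5.9, 2.5, -0.0, 0, 0, -0.17], [60, 6.4, 2.7, -0.0, 0, 0, -0.17], [60, 6.8, 2.8, -0.0, 0, 0, -0.17], [60, 7.3, 3.0, -0.0, 0, 0, -0.17], [60, 7.8, 3.2, -0.0, 0, 0, -0.17], [60, 8.2, 3.4, -0.0, 0, 0, -0.17]]
[0.46525506 0.03269941 0.016      0.51      ]
```

Request:
drive_tool --pt "60 0.4 0.3 0 0 0 0" --pt "60 0.8 0.4 0 0 0 -0.02" --pt "60 1.2 0.6 0 0 0 -0.04" --pt "60 1.6 0.7 0 0 0 -0.07" --pt "60 2 0.9 0 0 0 -0.09" --pt "60 2.3 1.1 0 0 0 -0.12" --pt "60 2.7 1.2 0 0 0 -0.14" --pt "60 3.1 1.4 0 0 0 -0.17" --pt "60 3.5 1.6 0 0 0 -0.17"

```text
t: 8.65
tcp_pos: [0.4653, -0.0178, 0.0167]
tool_rot: [0.505, 0.863, 0.0, 0.002]
force: [2.6, -4.5, 1.5]
finger_gap: 0.766
```

```bash
python3 - <<'E'
import gen
from gen import *
c=back(np.load("c.npy"),[3.5,1.6,0,0,0,-.17]);m,s=cur();print(m,c,s["force"],s["ft_torque"],s["t"])
def P(px,z=16): return fromP(px,-13,z,30)
gen.P=P
c=rows(c,np.arange(-54,-8,5));np.save("c2.npy",c);print(c)
grab("side","s6")
E
```

```text
[ 0.46531048 -0.01780182  0.01668728  0.51130823] [ 0.46395937 -0.01761282  0.016       0.51      ] [ 2.63951416 -4.52174787  1.46051964] [-0.67655413 -0.45383892 -0.11929733] 8.65
[[60, 0.5, 0.3, -0.0, 0, 0, 0.01], [60, 0.9, 0.5, -0.0, 0, 0, 0.01], [60, 1.4, 0.8, -0.0, 0, 0, 0.01], [60, 1.8, 1.0, -0.0, 0, 0, 0.01], [60, 2.2, 1.3, -0.0, 0, 0, 0.01], [60, 2.6, 1.5, -0.0, 0, 0, 0.01], [60, 3.1, 1.8, -0.0, 0, 0, 0.01], [60, 3.5, 2.0, -0.0, 0, 0, 0.01], [60, 3.9, 2.3, -0.0, 0, 0, 0.01], [60, 4.4, 2.5, -0.0, 0, 0, 0.01]]
[0.46429818 0.03299237 0.016      0.5       ]
```

Good, smooth. Continue, then slow onto the stop.

Request:
drive_tool --pt "60 0.5 0.3 0 0 0 0" --pt "60 0.9 0.5 0 0 0 0" --pt "60 1.4 0.8 0 0 0 0" --pt "60 1.8 1 0 0 0 0" --pt "60 2.2 1.3 0 0 0 0" --pt "60 2.6 1.5 0 0 0 0" --pt "60 3.1 1.8 0 0 0 0" --pt "60 3.5 2 0 0 0 0" --pt "60 3.9 2.2 0 0 0 0" --pt "60 4.3 2.5 0 0 0 0"

```text
t: 9.7
tcp_pos: [0.466, 0.032, 0.0166]
tool_rot: [0.506, 0.863, 0.0, 0.001]
force: [4.0, -5.1, 1.8]
finger_gap: 0.766
```

```bash
python3 - <<'E'
import gen
from gen import *
c=back(back(np.load("c.npy"),[3.5,1.6,0,0,0,-.17]),[4.3,2.5,0,0,0,0]);np.save("c.npy",c);m,s=cur();print(m,c,s["force"],s["t"])
b=grab("side","s7");cv2.imwrite("pics/s7c.png",cv2.resize(b[170:290,210:330],(600,600),interpolation=cv2.INTER_CUBIC))
print(P(-9));d=[rel(c,np.r_[c[:2]+k*.001*UX,c[2:]]) for k in(2,4,6,10,14)];print(d)
E
```

```text
[0.46599033 0.03195356 0.01656476 0.51072393] [0.46478636 0.03211962 0.016      0.51      ] [ 3.99266245 -5.07069034  1.8141694 ] 9.7
[0.45258946 0.02485601 0.016      0.76660184]
[[0.17, 0.1, -0.0, 0, 0, 0.0], [0.35, 0.2, -0.0, 0, 0, 0.0], [0.52, 0.3, -0.0, 0, 0, 0.0], [0.86, 0.5, -0.0, 0, 0, 0.0], [1.21, 0.71, -0.0, 0, 0, 0.0]]
```

View pics/s7c.png

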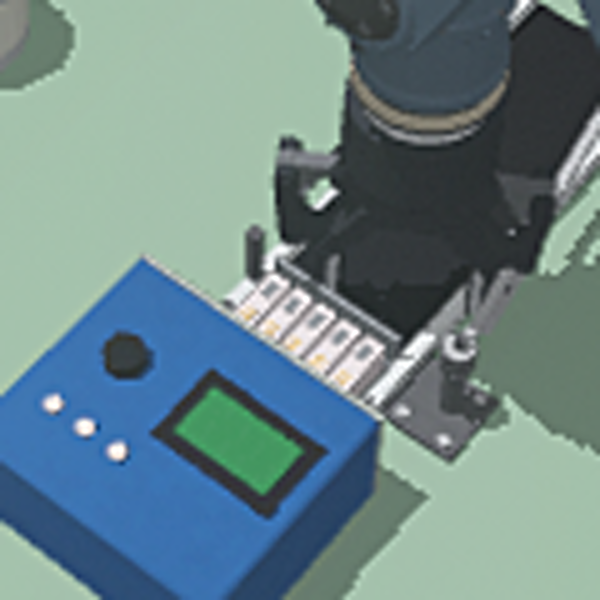

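Request:
drive_tool --pt "60 0.2 0.1 0 0 0 0" --pt "60 0.35 0.2 0 0 0 0" --pt "60 0.5 0.3 0 0 0 0" --pt "60 0.5 0.3 0 0 0 0"

```text
t: 10.15
tcp_pos: [0.4656, 0.0379, 0.0165]
tool_rot: [0.505, 0.863, 0.0, 0.001]
force: [3.7, -3.5, 1.5]
finger_gap: 0.761
```

Request:
drive_tool --pt "60 0.1 0.05 0 0 0 0" --pt "60 0.2 0.1 0 0 0 0" --pt "60 0.25 0.15 0 0 0 0" --pt "60 0.25 0.15 0 0 0 0"

```text
t: 10.55
tcp_pos: [0.4657, 0.0407, 0.0164]
tool_rot: [0.505, 0.863, 0.0, 0.001]
force: [3.1, -3.7, 1.0]
finger_gap: 0.766
```

Request:
drive_tool --pt "60 0.1 0.05 0 0 0 0" --pt "60 0.2 0.1 0 0 0 0" --pt "60 0.25 0.15 0 0 0 0" --pt "60 0.25 0.15 0 0 0 0"

```text
t: 10.95
tcp_pos: [0.4658, 0.0436, 0.0164]
tool_rot: [0.505, 0.863, 0.0, 0.001]
force: [4.4, -3.8, 0.3]
finger_gap: 0.767
```

Request:
drive_tool --pt "60 0.1 0.05 0 0 0 0" --pt "60 0.2 0.1 0 0 0 0" --pt "60 0.25 0.15 0 0 0 0" --pt "60 0.25 0.15 0 0 0 0"

```text
t: 11.35
tcp_pos: [0.4659, 0.0444, 0.0166]
tool_rot: [0.506, 0.863, -0.001, 0.001]
force: [0.2, -16.7, 2.7]
finger_gap: 0.765
```

Request:
drive_tool --pt "60 0.1 0.05 0 0 0 0" --pt "60 0.15 0.1 0 0 0 0" --pt "60 0.15 0.1 0 0 0 0" --pt "60 0.15 0.1 0 0 0 0"

```text
t: 11.75
tcp_pos: [0.466, 0.0448, 0.0169]
tool_rot: [0.506, 0.863, -0.001, 0.002]
force: [0.2, -25.6, 4.9]
finger_gap: 0.762
```

```bash
python3 - <<'E'
from h import *
c=np.load("c.npy");c=back(c,[.5+.25*3+.15,.3+.15*3+.1,0,0,0,0]);np.save("c.npy",c);m,s=cur();print(m,c,s["force"],s["t"])
for k in(-4,-8): print(rel(c,np.r_[c[:2]+k*.001*UX,c[2:]]))
E
```

```text
[0.46604684 0.04481966 0.01690214 0.50969637] [0.46537021 0.04848755 0.016      0.51      ] [  0.20180579 -25.56781134   4.89146167] 11.75
[-0.35, -0.2, -0.0, 0, 0, 0.0]
[-0.69, -0.4, -0.0, 0, 0, 0.0]
```

Request:
drive_tool --pt "60 -0.3 -0.2 0 0 0 0" --pt "60 -0.7 -0.4 0 0 0 0" --pt "60 -0.9 -0.5 0 0 0 0" --pt "60 -0.9 -0.5 0 0 0 0" --pt "60 -0.9 -0.5 -3 0 0 0" --pt "60 -0.9 -0.5 -7 0 0 0" --pt "60 -0.9 -0.5 -11 0 0 0" --pt "60 -0.9 -0.5 -14 0 0 0" --pt "60 -0.9 -0.5 -14 0 0 0" --pt "60 -0.9 -0.5 -14 0 0 0"

```text
t: 12.75
tcp_pos: [0.4641, 0.0388, 0.1564]
tool_rot: [0.505, 0.863, -0.0, -0.001]
force: [-0.9, -0.6, -0.2]
finger_gap: 0.762
```

Request:
drive_tool --pt "60 -10 0 -6 0 0 0" --pt "60 -20 0 -8 0 0 0" --pt "60 -20 0 -8 0 0 0" --pt "60 -20 0 -8 0 0 0" --pt "60 -20 0 -8 0 0 0" --pt "60 -20 0 -8 0 0 0" --pt "60 -20 0 -8 0 0 0" --pt "60 -20 0 -8 0 0 0" --pt "60 -20 0 -8 0 0 0" --pt "60 -20 0 -8 0 0 0" --pt "60 -20 0 -8 0 0 0" --pt "60 -20 0 -8 0 0 0" --pt "60 -20 0 -8 0 0 0" --pt "60 -20 0 -8 0 0 0" --pt "60 -20 0 -8 0 0 0" --pt "60 -20 0 -8 0 0 0"

```text
t: 14.35
tcp_pos: [0.5629, -0.1364, 0.2363]
tool_rot: [0.506, 0.863, -0.0, 0.0]
force: [-0.5, -0.4, 0.1]
finger_gap: 0.762
```

```bash
python3 - <<'E'
from h import *
m,s=cur();print(m,s["force"],s["t"])
a=grab("top","t8");b=grab("side","s8")
cv2.imwrite("pics/m8.png",np.hstack([cv2.resize(a[180:290,140:260],(400,400),interpolation=cv2.INTER_CUBIC),cv2.resize(b[180:290,215:325],(400,400),interpolation=cv2.INTER_CUBIC)]))
E
```

```text
[ 0.56290487 -0.1363949   0.23634848  0.50990839] [-0.45254154 -0.3960472   0.06847798] 14.35
```

View pics/m8.png

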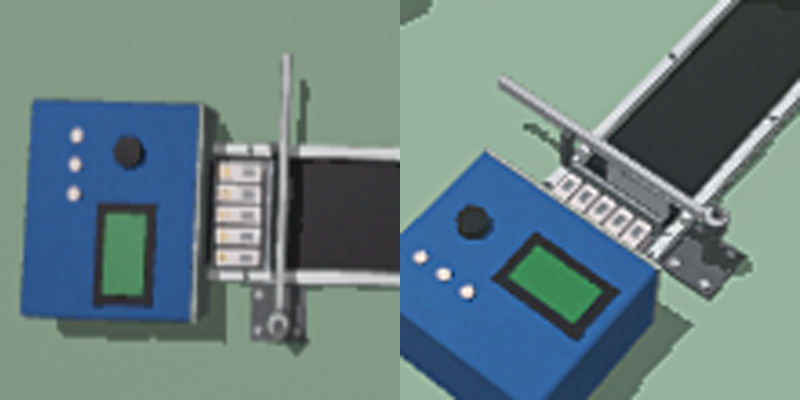

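```bash
python3 - <<'E'
from h import *
b=cv2.imread("pics/t8.png");print(b.min(2)[228:258:5,200:232])
print("expected rear/front cols",proj("top",[np.r_[w(x,y),.034] for x in(10,60) for y in(-20,20)]).round(1).tolist())
m,s=cur();print(s["t"])
E
```

```text
[[ 86  60  41  26  67  97 185 183 170 204 210 209 198 176 173 172 190 209
  127  85 135 120  50  78 182 173  74  29  26  24  30  55]
 [ 79  56  37  30  88 150 170 175 153 207 210 208 182 145 139 146 177 211
  117  83 140 106  45  92 182 170  84  53  29  24  30  57]
 [ 77  58  35  31  96 182 154 185 174 209 211 210 180 163 161 166 200 217
  113  81 138  83  45 107 172 139  61  23  26  26  30  52]
 [ 71  59  25  41 110 215 185 202 212 214 214 214 208 207 207 207 217 218
  117  78 129  61  55 139 170 109  45  25  26  25  35  52]
 [ 65  50  25  53  68 140 135 143 143 146 147 146 144 142 141 138 136 114
   79  88 138  56  79 189 178  96  31  25  25  30  52  52]
 [ 59  60  66  81  76 107 109 104 106 106 105 105 102  99 101 105 108  89
   82 127 151  67  72 175 173  87  35  34  34  47  59  59]]
expected rear/front cols [[221.3, 230.8], [220.8, 246.2], [202.2, 230.5], [201.7, 245.9]]
14.45
```

```bash
python3 -c "
from station import manip
print(manip.sign_off())"
```

```text
the job is handed in; nothing more can be done
None
```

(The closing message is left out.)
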